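Roll the lying glass bottle up the sloped rack to its stop

TASK

The glass bottle lies on the low front landing of the sloped rack: push it slowly up the ramp with the fingertips, over the crest and into the hollow against the two stop posts, and leave it resting there, square to the rack. Roll it only, never grip or lift it, do not shove it hard, and do not let it run free or roll back down on the way. Leave the bowl, the two caps and the formula dispenser where they are.

Things in the scene. Friction and masses are not known exactly. Their poses are not given: they have to be found in the camera images.
- rack: Grey and white folding bottle rack, fixed to the counter, 276 mm long (x), 240 mm wide (y). Origin: on the counter under its middle; +x points up the ramp, away from the robot; z up. Front edge at x = -150 mm, open, without a lip. Side rails along its whole length: 6 mm thick, inner faces at y = -114 and +114 mm, standing 26 mm above the surface beside them.
- rack_foot (a point): Foot of the ramp, on the rack's surface: rack x = -75, y = 0, 8 mm above the counter. Before it lies the level landing (75 mm long, 8 mm high); from it a smooth ramp rises at 10 degrees, 140 mm along x, to the crest.
- rack_crest (a point): Crest at the top of the ramp: rack x = +65, y = 0, 33 mm above the counter. Behind it a 4 mm step drops to a level hollow 29 mm above the counter. The bottle tips over the crest by itself once its axis is about level with it.
- rack_rest (a point): Where the bottle's axis comes to lie in the hollow (origin of the bottle ends here): rack x = +82, y = -28, 62 mm above the counter; about 2 mm of play along x. The stop face is 34 mm beyond: a wall 40 mm high with two posts 82 mm high, 22 mm wide, at y = -82 and +28 mm. The hollow keeps the bottle from rolling back.
- bottle: Green glass bottle, paper band, steel cap, lying across the rack; 0.3 to 0.5 kg, slippery. Straight part 66 mm in diameter, 155 mm long, then neck; 210 mm in all. Origin: on its axis, mid straight part, close to its balance point. y runs along it: base at -78, cap end at +133 mm; x, z turn as it rolls. Starts on the landing, 20 to 44 mm before the foot. Rolls freely; 1 to 4 N push it.
- cap1: Yellow plastic bottle cap, loose, 38 mm in diameter, 14 mm high, lying on the counter to the right (-y) of the rack. Origin: centre of its underside.
- cap2: A second cap like the first, also to the right (-y) of the rack. Origin: centre of its underside.
- bowl: White ceramic bowl, loose, 110 mm across and 50 mm high, on the counter to the left (+y) of the rack. Origin: centre of its underside.
- dispenser: Frosted and white plastic push-button formula dispenser, loose, 1.2 kg, foot 130 by 110 mm, 264 mm high, on the counter to the right (-y) of the rack, its front towards the robot. Origin: centre of its underside.
Mind the look-alikes: they are no part of the job. What is meant by the bottle is not red or turquoise, and is the larger of those in its own colour.

How it is judged:
By the outcome, as a careful person would: the job done as asked, in the order asked, and still so for the second after the job is handed in, with the robot touching nothing.
It also fails if it takes over 38 s, if anything falls off the work surface, if the arm or the gripper's body presses on something with over 40 N, if the wrist force passes 120 N, or if a joint passes its speed limit or range.

ROBOT

A 7-joint arm with a two-finger parallel gripper is mounted at the origin on the work surface. World frame = base frame: x ahead of the robot, y to its left, z up, the work surface at z = 0. Lengths are in m, angles in degrees, forces in N, time in s.
With the tool pointing down it reaches from about 0.35 to 0.9 m from the base axis. Payload 7.2 kg.
Tool frame: the origin (TCP) lies at the very end of the fingers, on their centre line; the grasp point (between the pads) lies bot.grip_depth behind it (bot.grip_depth is the distance from the TCP to the grasp point, in m); z points along the fingers, y is the direction in which the jaws open and shut (so a half turn about z gives the same grasp; the last joint's range is limited). The gripper opens to 85 mm and grips with 20 to 120 N. Pads are 22 mm wide; open, the fingers measure 114 mm over their backs; the gripper's body (76 mm by 85 mm) begins 54 mm behind the grasp point. The pads swing forward as they close: fully open they stand 13 mm farther back than shut.
Start: joints at [-3.908, 23.554, -0.728, 91.456, 0.321, 64.991, -4.71], TCP at [0.625, -0, 0.231] pointing down, gripper open.
Joint ranges: [-169.25, 169.25], [-16.82, 113.86], [-84.01, 82.57], [7.8, 145.47], [-59.2, 239.2], [7.22, 106.19], [-163.78, 163.78]. Speed limits (degrees/s): [136.94, 136.94, 172.46, 172.46, 180, 180, 180].

INTERFACE

Orientations are given as a 3x3 rotation matrix whose columns are the frame's x, y, z axes.
In Python, from cell import bot, hand, viewer gives the robot as it stands. Calls block until the motion is done:
- bot.movep(position, orientation): joint-space move of the TCP to a pose.
- bot.move_linear(position, attitude=None, rate=0.15, threshold=None): straight line of the TCP; attitude=None keeps the orientation; rate is the mean speed in m/s. With threshold (N) it stops when the force on the tool has changed by that much, and returns True; else False.
- bot.goto_joints(angles): joint-space move.
- hand.gripper_to(opening, f_grip=None): finger opening in m; f_grip is the grip in N (None keeps the last); returns when the fingers have stopped.
- bot.pause(seconds).
- bot.inverse_kinematics(position, orientation): joint angles nearest the present ones, or None.
- bot.read_state(): the state.
- viewer.get_image(name): name is "scene" or "side" or "wrist"; returns a dict with "pixels" (420x560x3 uint8, red, green, blue), "range_z" (420x560 float32, m along the optical axis (not along the pixel's ray), 0 where there is no reading), "vfov" (degrees; the focal length in pixels is half the picture's height over the tangent of half this angle, whatever the lens; pixels are square), "cx", "cy" (the principal point, pixels), "R" (3x3) and "t" (3): a world point X has camera coordinates R X + t; the wrist camera has in their place "mount" (4x4, takes a point from camera to tool coordinates, whose origin is the TCP and whose axes are the flange's). Camera axes: x right, y down, z forward; pixel columns grow to the right and rows downward; lengths in m; the calibration is good to about 2 mm. A picture is of the moment at which its call begins: read the wrist's pose just before it.
A pose or a line that the arm cannot do raises bot.Unreachable and nothing moves.
- bot.close_job(): hands the job in, once; it reports no verdict.
Trained networks look in a picture, given as the dict that the camera call returned (one of the last four; its "shot" number tells which), for a name from the list of things; names that differ only in an ending like _2 or _b are one class to them, and where a whole thing is asked for, a point or a joint stands for the part that bears it (a point fixed in the world has none). Each returns a list of dicts, best first, with "score" (0 to 1); they miss things now and then, are a little off and sometimes report something else, mostly with a low value. They report only what shows in the picture. A call takes as long as a camera call. They do not tell look-alikes from the thing itself.
- viewer.boxes_of(name, picture): "point" ([x, y, z] in m, in world coordinates, good to about 4 mm: the middle of the surface that is visible of it).
- viewer.cut_out(name, picture): "mask" (420x560 bool, what is visible of it).
- viewer.place_of(name, picture): "point" ([x, y, z] in m, in world coordinates, good to about 4 mm: a listed point, or the origin of a listed thing).
The state is a dict: "clock": time; "joint_pos": joint angles; "qvel": joint speeds; "joint_torque": joint torques, N m; "position": TCP position; "ee_rot": TCP orientation; "ft_force": force on the tool from outside, world axes, zero at the start; "moment": the same for the moment, N m; "width": finger opening in m.
Only numpy, scipy, OpenCV 4.12 (cv2) and the standard library are available. Lean on these libraries where they do the work, as an engineer would, in place of code of your own. Each camera call takes 0.05 s, during which the arm holds its last target. There are 200 camera calls.

## Working session

There is one attempt and no reset: what is moved stays moved. The work goes in short steps, each a Python script; the robot and the scene stay as the last script left them, time stands still between calls to the robot, and variables do not carry over. Pictures are saved under pics/ and viewed, about 8 in all and at most 12, crops included, and the job is handed in when it is done.

```bash
ls; mkdir -p pics; cat > h.py <<'E'
from cell import bot, hand, viewer
import numpy as np, cv2
def save(p,n): cv2.imwrite('pics/'+n, p['pixels'][:,:,::-1])
E
python3 - <<'E'
from h import *
ps={}
for n in("scene","side"):
    p=viewer.get_image(n); ps[n]=p; save(p,n+'1.png')
    for o in("bottle","rack","rack_foot","rack_crest","rack_rest","cap1","bowl","dispenser"):
        for r in viewer.place_of(o,p)[:4]: print(n,o,np.round(r["point"],3),round(r["score"],2))
a=np.hstack([ps["scene"]["pixels"],ps["side"]["pixels"]])
np.savez('p1.npz',**{n+k:ps[n][k] for n in ps for k in("range_z","R","t","vfov","cx","cy","pixels")})
s=bot.read_state();print(s["clock"],s["position"],bot.grip_depth,s["ee_rot"],s["ft_force"])
E
```

```text
pics
scene bottle [ 0.355 -0.487  0.03 ] 0.83
scene bottle [ 0.274 -0.221  0.022] 0.75
scene bottle [ 0.447 -0.189  0.041] 0.6
scene bottle [0.329 0.183 0.025] 0.57
scene rack [ 0.554 -0.14   0.001] 0.81
scene rack_foot [ 0.481 -0.159  0.012] 0.76
scene rack_crest [ 0.61  -0.129  0.032] 0.61
scene rack_rest [ 0.635 -0.145  0.061] 0.69
scene cap1 [ 0.493 -0.319  0.001] 0.5
scene cap1 [ 0.611 -0.13   0.033] 0.41
scene dispenser [ 0.626 -0.434 -0.001] 0.86
side bottle [ 0.447 -0.19   0.042] 0.94
side bottle [ 0.352 -0.489  0.03 ] 0.73
side bottle [0.332 0.179 0.022] 0.68
side bottle [ 0.271 -0.214  0.019] 0.62
side rack [ 0.552 -0.138  0.002] 0.56
side rack_foot [ 0.477 -0.153  0.008] 0.84
side rack_foot [ 0.552 -0.138  0.005] 0.35
side rack_crest [ 0.611 -0.124  0.035] 0.6
side rack_rest [ 0.638 -0.144  0.066] 0.6
side cap1 [ 0.6   -0.289 -0.004] 0.77
side cap1 [ 0.492 -0.317 -0.004] 0.48
side bowl [ 0.572  0.089 -0.   ] 0.86
side dispenser [ 0.625 -0.433  0.002] 0.78
side dispenser [0.574 0.086 0.001] 0.72
0.9 [ 6.25002729e-01 -1.52178650e-05  2.31318480e-01] 0.0187 [[-3.70435404e-05  9.99999997e-01  6.29495301e-05]
 [ 9.99999999e-01  3.70431415e-05  6.33682010e-06]
 [ 6.33448823e-06  6.29497648e-05 -9.99999998e-01]] [ 0.2441248  -0.40130473  0.24235485]
```

View pics/scene1.png

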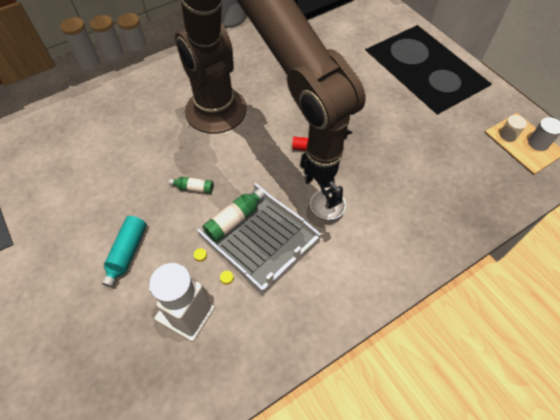

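View pics/side1.png

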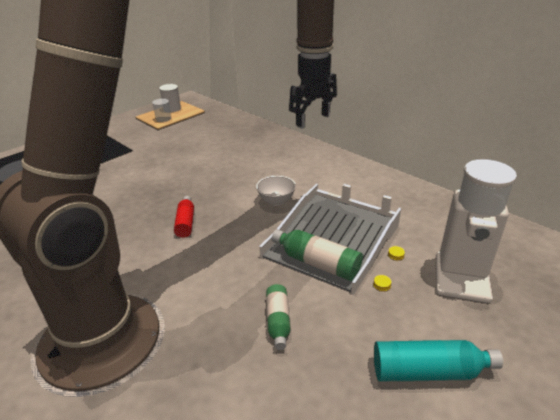

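The scene picture shows the green bottle lying on the rack's front, around (232,217), with its cap to +y. The small green, red and turquoise ones are the decoys. The side picture agrees, with the bottle around (322,255). Next I refine the yaw of the rack and the bottle from depth.

```bash
cat >> h.py <<'E'
def cloud(p,mask):
    v,u=np.nonzero(mask&(p["range_z"]>0)); z=p["range_z"][v,u]
    f=210/np.tan(np.radians(p["vfov"])/2)
    X=np.c_[(u-p["cx"])*z/f,(v-p["cy"])*z/f,z]
    return (X-p["t"])@np.asarray(p["R"])
def axis(X,near):   # fit a level cylinder r=33 mm on the straight part
    from scipy.optimize import least_squares
    a0=np.radians(102.6)
    def res(q,X=X):
        d=np.array([np.cos(q[3]),np.sin(q[3]),0]); w=X-q[:3]; s=w@d
        return np.where(abs(s)<.065,np.linalg.norm(w-np.outer(s,d),axis=1)-.033,0)
    return least_squares(res,[*near,a0],loss='soft_l1',f_scale=.002)
E
python3 - <<'E'
from h import *
C=[];B=[]
for n in("scene","side"):
    p=viewer.get_image(n)
    m=[r for r in viewer.cut_out("bottle",p)]
    for r in m:
        X=cloud(p,r["mask"])
        c=np.median(X,0)
        if np.hypot(*(c[:2]-[.447,-.189]))<.04 and r["score"]>.3:
            q=axis(X,[.447,-.19,.041]); print(n,"bottle",len(X),c.round(3),q.x[:3].round(4),np.degrees(q.x[3]).round(2)); B.append(X)
            # extents along axis
            d=np.array([np.cos(q.x[3]),np.sin(q.x[3])]); s=X[:,:2]@d; print("extent mid-body", np.percentile(s,[1,99])-q.x[:2]@d)
    for r in viewer.cut_out("rack",p)[:1]:
        X=cloud(p,r["mask"]); print(n,"rack",r["score"],len(X))
        X=X[(X[:,2]>.012)&(np.hypot(X[:,0]-.553,X[:,1]+.139)<.2)]; C.append(X)
        print(cv2.minAreaRect(X[:,:2].astype(np.float32)*1000))
q=axis(np.vstack(B),[.447,-.19,.041]); print(q.x[:3].round(4),np.degrees(q.x[3]))
X=np.vstack(C); print(cv2.minAreaRect(X[:,:2].astype(np.float32)*1000))
# robust: lines through the rail outsides in the nominal frame
for n,X in(("scene",C[0]),("side",C[1]),("both",np.vstack(C))):
  best=[]
  for a in np.arange(8,18,.25):
    r=np.radians(a); e=np.array([[np.cos(r),np.sin(r)],[-np.sin(r),np.cos(r)]]); Y=X[:,:2]@e.T
    lo,hi=np.percentile(Y,[.7,99.3],axis=0); best.append((np.prod(hi-lo),a,(lo+hi)/2@e,hi-lo))
  print(n,min(best,key=lambda b:b[0]))
E
```

```text
scene bottle 1378 [ 0.457 -0.185  0.065] [ 0.8512 -2.0011  0.0405] 101.18
extent mid-body [1.77476564 1.97875342]
scene rack 0.67 5830
((538.4629516601562, -142.63067626953125), (279.75048828125, 243.2556610107422), 12.690717697143555)
side bottle 2406 [ 0.43  -0.199  0.06 ] [ 0.8551 -1.9993  0.0402] 98.89
extent mid-body [1.76895229 1.97294122]
side rack 0.83 6571
((539.1062622070312, -143.9491729736328), (285.05877685546875, 242.46609497070312), 12.685863494873047)
[ 0.8535 -2.0004  0.04  ] 100.54849314720782
((538.9054565429688, -143.05714416503906), (285.05877685546875, 244.2947998046875), 12.685863494873047)
scene (np.float64(0.062753123459968), np.float64(12.75), array([ 0.54470518, -0.14255466]), array([0.26241719, 0.23913496]))
side (np.float64(0.06545397964563662), np.float64(12.25), array([ 0.53856091, -0.14533559]), array([0.27378374, 0.23907183]))
both (np.float64(0.06494740964198979), np.float64(12.5), array([ 0.54042516, -0.14429983]), array([0.27127094, 0.23941897]))
```

```bash
python3 - <<'E'
s=open('h.py').read()
i=s.index('def axis')
open('h.py','w').write(s[:i]+'''def axis(X,near,a0=102.6):
    from scipy.optimize import least_squares
    n=np.array(near); d0=np.array([np.cos(np.radians(a0)),np.sin(np.radians(a0)),0])
    s=(X-n)@d0; X=X[abs(s)<.06]
    def res(q):
        c=n+[q[0],0,q[1]]; a=np.radians(q[2]); d=np.array([np.cos(a),np.sin(a),0]); w=X-c
        return np.linalg.norm(w-np.outer(w@d,d),axis=1)-.033
    q=least_squares(res,[0,0,a0],loss='soft_l1',f_scale=.002,x_scale=[.01,.01,5]).x
    return n+[q[0],0,q[1]],q[2],np.percentile(s,[1,99])
YAW=np.radians(12.6); O=np.array([.551,-.140,0]); c_,s_=np.cos(YAW),np.sin(YAW)
RR=np.array([[c_,-s_,0],[s_,c_,0],[0,0,1.]])
W=lambda x,y,z: O+RR@np.array([x,y,z])     # rack -> world
RK=lambda p: RR.T@(np.asarray(p)-O)
def bottle(near,cams=("scene","side")):
    for n in cams:
        p=viewer.get_image(n)
        for r in viewer.cut_out("bottle",p):
            X=cloud(p,r["mask"])
            if len(X)>200 and np.hypot(*(np.median(X,0)-near)[:2])<.06:
                c,a,e=axis(X,near); print(n,"bottle rack-frame",RK(c).round(4),"yaw err",round(a-90-np.degrees(YAW),2),"ext",e.round(3))
''')
E
python3 - <<'E'
from h import *
bottle(np.array([.447,-.19,.041]))
# tool: z down, y along rack y
for sg in(1,-1):
    y=sg*RR[:,1]; z=np.array([0,0,-1.]); R=np.c_[np.cross(y,z),y,z]
    for P in((-.165,-.028,.15),(-.165,-.028,.017),(.045,-.028,.045)):
        q=bot.inverse_kinematics(W(*P),R); print(sg,W(*P).round(3),None if q is None else np.round(q,1))
print(bot.read_state()["clock"])
E
```

```text
scene bottle rack-frame [-0.113  -0.026   0.0405] yaw err -1.53 ext [-0.08   0.125]
side bottle rack-frame [-0.1102 -0.0266  0.0403] yaw err -1.59 ext [-0.081  0.126]
1 [ 0.396 -0.203  0.15 ] [ 32.7  12.5 -13.4 120.    3.9  47.9 119.6]
1 [ 0.396 -0.203  0.017] [ 33.5  26.2 -15.3 125.6  13.6  29.7 110.5]
1 [ 0.601 -0.158  0.045] [ 23.6  36.4 -18.8 100.1  15.4  46.  100. ]
-1 [ 0.396 -0.203  0.15 ] [  4.8  11.7  18.5 121.7  -5.   47.2 -51.1]
-1 [ 0.396 -0.203  0.017] [  8.9  25.9  14.8 127.2 -13.6  28.3 -43.1]
-1 [ 0.601 -0.158  0.045] [-1.000e-01  3.560e+01  1.450e+01  1.019e+02 -1.210e+01  4.400e+01
 -5.680e+01]
1.4
```

```bash
cat >> h.py <<'E'
_y=-RR[:,1]; _z=np.array([0,0,-1.]); RT=np.c_[np.cross(_y,_z),_y,_z]
def st(): s=bot.read_state(); print(round(s["clock"],2),"tcp rack",RK(s["position"]).round(4),"F",(RR.T@s["ft_force"]).round(2),"w",round(s["width"],4))
E
python3 - <<'E'
from h import *
bot.movep(W(-.175,-.028,.14),RT)
bot.move_linear(W(-.175,-.028,.017),rate=.08); st()
bottle(np.array([.447,-.19,.041]))
save(viewer.get_image("side"),"pre.png")
E
```

```text
4.33 tcp rack [-0.1747 -0.0281  0.0174] F [-0.08  0.78  0.08] w 0.085
scene bottle rack-frame [-0.1129 -0.026   0.0406] yaw err -1.54 ext [-0.08   0.123]
```

View pics/pre.png

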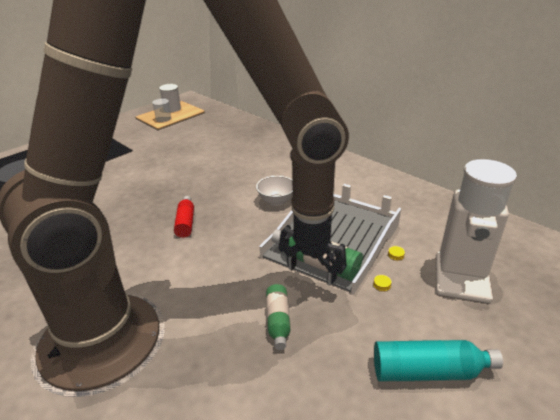

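The fingers stand in front of the rack behind the bottle, around (312,258), and the bottle hasn't moved. Now the slow push to mid-ramp.

```bash
python3 - <<'E'
from h import *
bot.move_linear(W(-.044,-.028,.034),rate=.022); st()
bottle(W(0,-.028,.055)); st()
save(viewer.get_image("scene"),"mid.png")
E
```

```text
10.74 tcp rack [-0.0441 -0.028   0.034 ] F [-2.27  0.88  1.27] w 0.0855
scene bottle rack-frame [-0.0007 -0.0279  0.0545] yaw err -1.59 ext [-0.081  0.128]
side bottle rack-frame [ 0.0021 -0.0285  0.0542] yaw err -1.65 ext [-0.083  0.125]
10.94 tcp rack [-0.044 -0.028  0.034] F [-2.11  0.15  1.68] w 0.0852
```

View pics/mid.png

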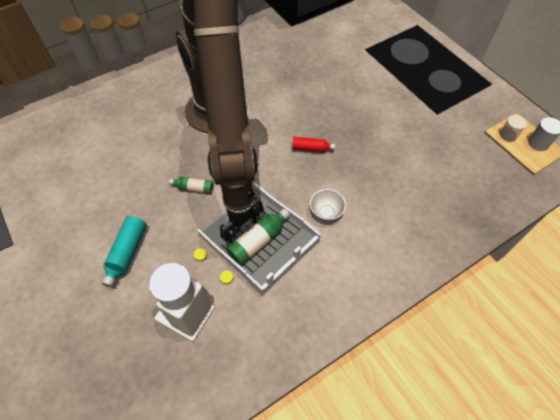

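The bottle is held mid-ramp, around (262,235) in the scene picture. It lies parallel to the fingers, with the contact offset I expected (44–45 mm). Next, over the crest.

```bash
python3 - <<'E'
from h import *
print(bot.move_linear(W(.034,-.028,.045),rate=.016,threshold=5)); st()
bottle(W(.08,-.028,.062)); st()
save(viewer.get_image("scene"),"top.png")
E
```

```text
False
16.07 tcp rack [ 0.034 -0.028  0.045] F [-0.6  -0.58  0.7 ] w 0.0855
scene bottle rack-frame [ 0.0802 -0.028   0.0612] yaw err -0.27 ext [-0.083  0.122]
side bottle rack-frame [ 0.0828 -0.0286  0.0609] yaw err -0.36 ext [-0.085  0.124]
16.27 tcp rack [ 0.034 -0.028  0.045] F [ 0.45 -0.04 -1.23] w 0.0852
```

View pics/top.png

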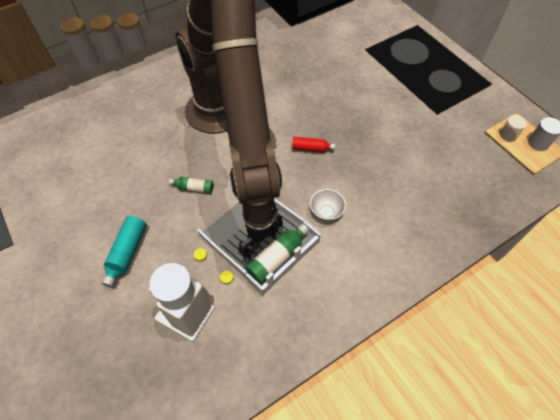

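The bottle sits in the hollow against the posts, around (275,255): rack x ≈ 81 mm, z ≈ 61 mm, square to within about 0.3°. I retreat and check again.

```bash
python3 - <<'E'
from h import *
bot.move_linear(W(-.02,-.028,.055),rate=.05)
bot.move_linear(W(-.05,-.028,.2),rate=.12); bot.pause(1); st()
bottle(W(.08,-.028,.062))
save(viewer.get_image("side"),"end.png")
p=viewer.get_image("side")
for o in("cap1","bowl","dispenser"):
    for r in viewer.place_of(o,p)[:2]: print(o,np.round(r["point"],3),round(r["score"],2))
E
```

```text
19.95 tcp rack [-0.05  -0.028  0.2  ] F [1.1  0.31 0.11] w 0.0855
scene bottle rack-frame [ 0.0802 -0.028   0.0614] yaw err 0.08 ext [-0.083  0.123]
side bottle rack-frame [ 0.0829 -0.0286  0.0608] yaw err -0.15 ext [-0.084  0.125]
cap1 [ 0.596 -0.287 -0.002] 0.55
bowl [0.573 0.089 0.   ] 0.89
bowl [ 0.602 -0.287 -0.005] 0.54
dispenser [ 0.624 -0.433 -0.001] 0.68
```

View pics/end.png

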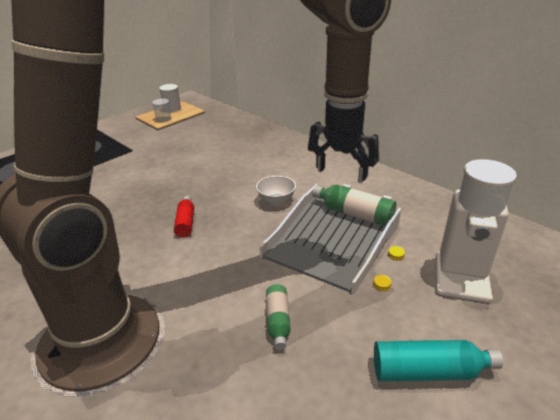

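The bottle rests against the posts, around (358,203). The gripper is clear and nothing else has moved.

```bash
python3 -c "
from h import *
bot.close_job()"
```

```text
the job is handed in; nothing more can be done
```

The bottle is in the hollow against the two stop posts, square to the rack, and the job is handed in. I rolled it up with two open fingertips in one slow push at about 2 cm/s. There was one short stop mid-ramp with the fingers still holding it. It was never gripped or lifted. The push force read about 2 N at the mid-ramp stop. A 5 N stop limit was set for the last leg and did not trigger. The clock stood at about 20 s of the 38 s allowed.

**Bottle:** with the robot clear, both cameras put its axis at rack x 80–83, y −28, z 61 mm (target 82, −28, 62). It was square to within 0.2°.

**Other things:** the bowl and dispenser measured the same as at the start to within 2 mm. Of the caps, only the one at about (0.60, −0.29) was measured at both ends, unchanged to within 4 mm. The other I checked only by eye in the last picture, where it looks unmoved.

**Disagreement:** the bottle's measured angle was about 1.6° off on the landing and mid-ramp, although it lay flat on both fingertips. I took this for an error of the fit, but did not confirm it.

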